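Hold the compensator slide of a polariscope at its cursor, with a glass cap on the stage

ROBOT

A 6-joint arm with a two-finger parallel gripper is mounted at the origin on a cart in front of the work surface, level with it; the furniture and walls round the work are solid. World frame = base frame: x ahead of the robot, y to its left, z up, the work surface at z = 0. Lengths are in m, angles in rad, forces in N, time in s.
With the tool pointing down it reaches from about 0.275 to 0.725 m from the base axis. Payload 15.9 kg.
Tool frame: the origin (TCP) lies midway between the tips of the shut fingers; the grasp point (between the pads) lies 19 mm behind it; z points along the fingers, y is the direction in which the jaws open and shut (so a half turn about z gives the same grasp; the last joint's range is limited). The gripper opens to 85 mm and grips with 20 to 120 N. Pads are 22 mm wide; open, the fingers measure 114 mm over their backs; the gripper's body (76 mm by 85 mm) begins 54 mm behind the grasp point. The pads swing forward as they close: fully open they stand 13 mm farther back than shut.
Start: joints at [1.212, 0.213, -0.034, 1.323, 0, 1.571], TCP at [0.176, 0.468, 0.231] pointing down, gripper open.
Joint ranges: [-2.98, 2.98], [-0.74, 1.72], [-1.14, 1.35], [-2.1, 2.04], [-1.57, 1.44], [-3.14, 3.14]. Speed limits (rad/s): [1.89, 1.89, 2.39, 2.57, 3.14, 3.14].

INTERFACE

Orientations are given as a 3x3 rotation matrix whose columns are the frame's x, y, z axes.
In Python, from workcell import arm, eyes gives the robot as it stands.
- The arm moves only by the shell command python3 -m crank 'ROWS' [FORCE]. ROWS is JSON, a list of rows, each a list of 3 entries, a list of its own where there are three numbers: the opening, from -1 (shut) to 1 (fully open), then the shift along the tool's x, y, z in cm, then the turn, a rotation vector about the tool's x, y, z in rad. In form: [[grip, [x, y, z], [ax, ay, az]], ...]. A call has 1 to 12 rows; each row is the pose to reach, as a shift and turn from the pose commanded when the call began, along the tool's axes at that moment; what a row does not reach only later rows make up. A row lasts 1/10 s, in which the tool goes at most 50 mm and 8.59 degrees, less where a joint would pass 70% of its speed; a pose out of reach is approached as far as the arm can. A call with a gripper value outside its range is refused whole. The fingers move at their own pace and stop on an object; FORCE is the grip in N (left out, the last holds). Time passes only in rows, so rows that repeat a pose let the fingers close. It gives the time, the measured TCP pose, the force and the opening at its end, in the units of the state.
- arm.observe(): the state, without advancing time (a new reading comes with each control period).
- eyes.get_image(name): name is "scene" or "side" or "wrist"; returns a dict with "color" (384x512x3 uint8, blue, green, red), "intrinsics" (3x3 intrinsics, pixels), "rvec" (rotation vector, rad) and "tvec" (3), from world to camera coordinates, as OpenCV has them. Camera axes: x right, y down, z forward; pixel columns grow to the right and rows downward; lengths in m; the calibration is good to about 2 mm. A picture is of the moment at which its call begins. There is no depth.
- arm.finish_job(): hands the job in, once; it reports no verdict.
The state is a dict: "t": time; "joint_pos": joint angles; "dq": joint speeds; "effort": joint torques, N m; "eef_pos": TCP position; "ee_rot": TCP orientation; "ft_force": force on the tool from outside, world axes, zero at the start; "torque": the same for the moment, N m; "opening": finger opening in m.
Only numpy, scipy, OpenCV 4.12 (cv2) and the standard library are available. Lean on these libraries where they do the work, as an engineer would, in place of code of your own. Each camera call takes 0.05 s, during which the arm holds its last target. There are 200 camera calls.

TASK

Check the green glass cap for strain: take it off the rubber mat, set it gently, rim down, into the round recess of the polariscope's stage and let go of it. Then draw the spring-loaded slide out by its black knob until the pointer stands over the white line of the red cursor, and hold it there: the program finishes while the gripper still holds the slide at the line. Leave the amber and the clear cap where they stand.

Things in the scene. Friction and masses are not known exactly. Their poses are not given: they have to be found in the camera images.
- green_cap: green pressed-glass cap, 46 mm high: a flange (the rim) 62 mm across and 7 mm thick at the bottom, above it a plain round body 43 to 41 mm across up to 33 mm high, then a rounded top; 0.08 to 0.17 kg. Stands rim down on the mat. Origin: centre of its underside, z up through the top
- amber_cap: amber glass cap, the same shape, stands on the mat too; origin: centre of its underside. To be left alone
- clear_cap: clear glass cap, the same shape, stands on the mat too; origin: centre of its underside. To be left alone
- mat: flat black rubber mat, 115 (x) x 310 (y) x 4 mm, fixed; the three caps stand on it in a row along its y, 105 mm apart, in any order. Origin: centre of its underside
- polariscope: bench polariscope, fixed, front to -x, origin on the worktop under the centre of the stage; dark base (160 x 355 x 18 mm). Round steel stage, top 68 mm high; grey lamp house (centre y = -128 mm) and grey analyser head (y = +128 mm, front face x = -65 mm), both 135 mm high, with a gap of 190 mm between. The slide runs out of the head over a guide 142 mm long, with a white scale on its +y side
- recess (a point): centre of the floor of the stage's round recess: 71 mm across, 6 mm deep, with a dark floor (floor 62 mm above the worktop, rim round it 10 mm wide); axes as the polariscope's
- wedge_slide (a joint): how far the steel slide is drawn out of the analyser head, along the polariscope's -x (m): 0 home (where its spring brings it back as soon as it is let go), 0.075 the stop. The spring pulls back with about 4 N at home and 90 N per metre more as it is drawn
- knob (a point): upright black knob on the slide's outer end: a round post 16 mm across (19 mm collars at top and foot), 40 mm tall; this point: centre of its foot, 91 mm above the worktop; z up, x as the polariscope's. With the slide home its axis stands 52 mm in front of the head's face; it moves to the polariscope's -x with the slide
- pointer (a point): white line on the tip of the black pointer, which the slide carries along the scale; it runs over the cursor with 5 mm of air. It lies 25 mm behind the knob's axis (to +x) and 30 mm beside it (to +y), in the polariscope's axes
- cursor: small red clip fixed on the guide's outer edge over the scale, 12 mm long; the white line across its top, at its origin's x, is the mark. x along the slide (as the polariscope's x). It stands 35 to 60 mm in front (-x) of where the pointer is with the slide home

How it is judged:
On the way, in this order (a step that is already met when the one before it is completed fails the run):
1. the green cap lies rim down in the stage's recess, let go, with the slide still home (horizontal distance between green_cap and recess below 0.006 m and z of green_cap in the frame of recess between -0.003 and 0.003 m and angle between green_cap's own z axis and vertical below 0.05 rad and contact force between the fingers and green_cap below 0.3 N and value of joint wedge_slide below 0.006 m), for 0.3 s.
2. the slide is drawn out until its pointer stands over the cursor's line (x of pointer in the frame of cursor between -0.006 and 0.006 m), for 0.3 s.
At the end, for the whole second after the job is handed in: The fingers hold the knob (over 2 N) with the pointer at rest within 6 mm of the cursor's line; the green cap lies untouched, rim down on the recess floor (centre within 6 mm, height 3 mm, tilt 0.05 rad); the amber and clear caps are within 30 mm of where they stood (all of step 2 and velocity of joint wedge_slide between -0.01 and 0.01 m/s and contact force between the fingers and wedge_slide above 2 N and horizontal distance between green_cap and recess below 0.006 m and z of green_cap in the frame of recess between -0.003 and 0.003 m and angle between green_cap's own z axis and vertical below 0.05 rad and contact force between each of the arm, the fingers and green_cap below 0.3 N and distance of each of amber_cap, clear_cap from where it was at the start of the episode below 0.03 m); the arm keeps its last pose, push and grip.
It fails at once if the amber or the clear cap is knocked or carried away (over 30 mm) (distance of any of amber_cap, clear_cap from where it was at the start of the episode above 0.03 m).
It fails at once if the green cap is tipped over (more than 0.6 rad) (angle between green_cap's own z axis and vertical above 0.6 rad).
It fails at once if the green cap is dropped on or rammed against the polariscope (over 60 N) (contact force between green_cap and polariscope above 60 N).
It also fails if it takes over 61 s, if anything falls off the work surface, if the arm or the gripper's body presses on something with over 40 N, if the wrist force passes 120 N, or if a joint passes its speed limit or range.

## Working session

There is one attempt and no reset: what is moved stays moved. The work goes in short steps, Python scripts to look and compute and a shell command to move; the robot and the scene stay as the last step left them, time stands still between calls to the robot, and variables do not carry over. Pictures are saved under pics/ and viewed, about 8 in all and at most 12, crops included, and the job is handed in when it is done.

```bash
mkdir -p pics; ls; cat > h.py <<'E'
import numpy as np, cv2
from workcell import arm, eyes
def get(n):
    return eyes.get_image(n)
def ray(im,u,v):
    R=cv2.Rodrigues(np.array(im["rvec"],float))[0]; t=np.array(im["tvec"],float).ravel()
    d=R.T@np.linalg.inv(np.array(im["intrinsics"]))@np.array([u,v,1.]); return -R.T@t,d
def onz(im,u,v,z):
    c,d=ray(im,u,v); return c+d*(z-c[2])/d[2]
def tri(a,b):
    (c1,d1),(c2,d2)=a,b; d1=d1/np.linalg.norm(d1); d2=d2/np.linalg.norm(d2)
    s=np.linalg.lstsq(np.c_[d1,-d2],c2-c1,rcond=None)[0]
    p,q=c1+s[0]*d1,c2+s[1]*d2; return (p+q)/2,np.linalg.norm(p-q)
def proj(im,p):
    return cv2.projectPoints(np.array(p,float).reshape(-1,3),np.array(im["rvec"],float),np.array(im["tvec"],float),np.array(im["intrinsics"],float),None)[0].reshape(-1,2)
E
python3 - <<'E'
from h import *
import pickle
d={n:get(n) for n in("scene","side","wrist")}
pickle.dump(d,open("d0.pkl","wb"))
for n in d: print(n,ray(d[n],256,192)); 
cv2.imwrite("pics/scene0.png",cv2.resize(d["scene"]["color"],(800,600)))
cv2.imwrite("pics/side0.png",cv2.resize(d["side"]["color"],(800,600)))
print(arm.observe())
E
```

```text
pics
scene (array([0.12407206, 0.42592547, 0.60878955]), array([ 0.48400478, -0.60897791, -0.62852047]))
side (array([0.32679905, 0.59307586, 0.67452103]), array([ 0.1972101 , -0.73518461, -0.64869677]))
wrist (array([0.1087252 , 0.49272971, 0.37312692]), array([ 0.25109898, -0.08990041, -0.96389422]))
{'t': 0.15, 'joint_pos': array([ 1.21200321e+00,  2.13266880e-01, -3.48443314e-02,  1.32350436e+00,
       -9.28883770e-07,  1.57082040e+00]), 'dq': array([-1.49319834e-03, -1.26553256e-03,  1.84788568e-03,  6.09181788e-04,
       -3.36419725e-04, -9.27578378e-05]), 'effort': array([ 2.71002646e-03, -6.86405897e+01,  4.87249374e+01,  1.31050943e-02,
        5.89714159e-05, -1.36716537e-05]), 'eef_pos': array([0.17548905, 0.46793801, 0.230946  ]), 'ee_rot': array([[-9.36312844e-01,  3.51166877e-01, -2.86804331e-04],
       [ 3.51166994e-01,  9.36312530e-01, -7.67404645e-04],
       [-9.48604147e-07, -8.19247041e-04, -9.99999664e-01]]), 'ft_force': array([-0.29685626,  0.15122556, -0.02208147]), 'torque': array([ 0.02356234, -0.00057109, -0.0296235 ]), 'opening': 0.08548232428274202}
```

View pics/scene0.png

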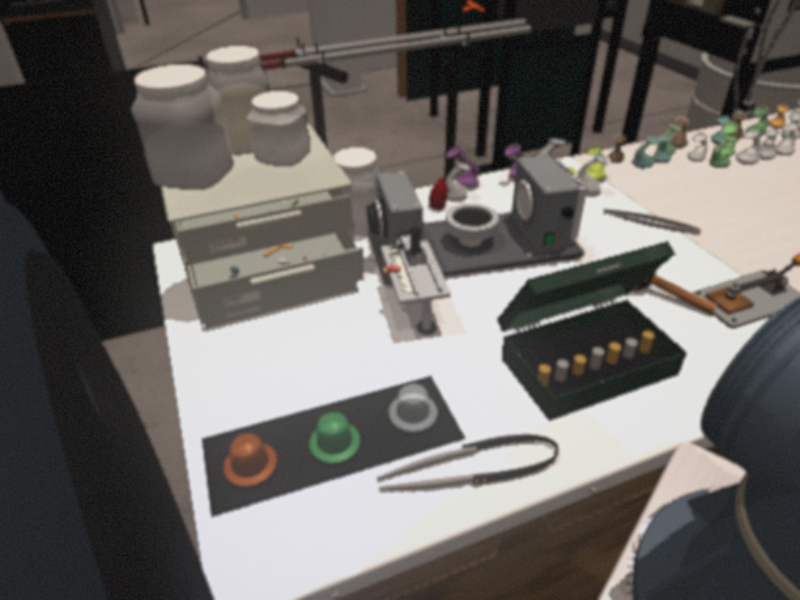

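View pics/side0.png

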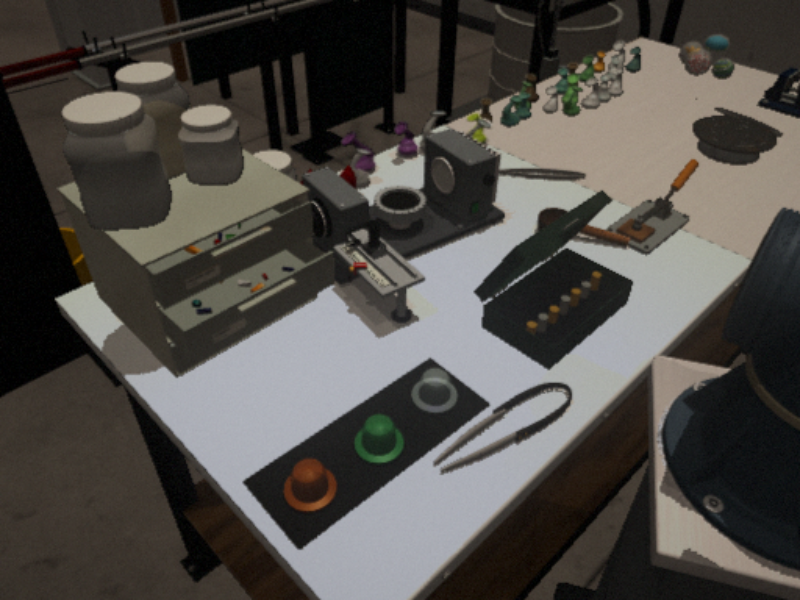

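Both views: amber, green and clear caps on the mat (green at about scene 335,437 and side 379,438 in the enlarged pictures). The polariscope is yawed, with its stage at scene 473,222, the red cursor at 390,268 and the pointer and knob near 410,240. Next I enlarge the polariscope and measure.

```bash
python3 - <<'E'
from h import *
import pickle
d=pickle.load(open("d0.pkl","rb"))
s,q=d["scene"],d["side"]
c1=cv2.resize(s["color"][90:220,230:380],None,fx=4,fy=4,interpolation=cv2.INTER_CUBIC)
c2=cv2.resize(q["color"][75:215,190:330],None,fx=4,fy=4,interpolation=cv2.INTER_CUBIC)
cv2.imwrite("pics/ps.png",c1);cv2.imwrite("pics/pq.png",c2)
def mask(im,lo,hi,roi):
    h=cv2.cvtColor(im["color"],cv2.COLOR_BGR2HSV);m=cv2.inRange(h,lo,hi);z=np.zeros_like(m);x0,y0,x1,y1=roi;z[y0:y1,x0:x1]=m[y0:y1,x0:x1];return z
for nm,roiS,roiQ,lo,hi in (("green",(180,250,250,310),(210,250,280,310),(50,90,40),(85,255,255)),("amber",(130,265,190,320),(170,280,230,335),(3,120,50),(20,255,255)),("red",(235,150,270,185),(210,155,250,185),(0,130,70),(9,255,255))):
    r=[]
    for im,roi in((s,roiS),(q,roiQ)):
        m=mask(im,lo,hi,roi);M=cv2.moments(m,True);u,v=M["m10"]/M["m00"],M["m01"]/M["m00"];print(nm,u,v,M["m00"],cv2.boundingRect(m));r.append(ray(im,u,v))
    print(tri(*r))
E
```

```text
green 213.38582677165354 278.70866141732284 127.0 (199, 265, 31, 29)
green 242.19529837251355 280.5641952983725 553.0 (227, 265, 32, 32)
(array([0.48126158, 0.11089354, 0.0200463 ]), np.float64(0.0010873030741039196))
amber 158.91960784313724 294.10392156862747 510.0 (144, 278, 33, 33)
amber 197.82839313572543 309.5195007800312 641.0 (181, 293, 35, 34)
(array([0.53899381, 0.1950596 , 0.01848483]), np.float64(0.0016774450272039265))
red 250.7 171.7 10.0 (248, 171, 7, 2)
red 229.95454545454547 169.0909090909091 22.0 (226, 168, 9, 3)
(array([ 0.58570581, -0.13687727,  0.08325033]), np.float64(0.0027951969529089035))
```

View pics/ps.png

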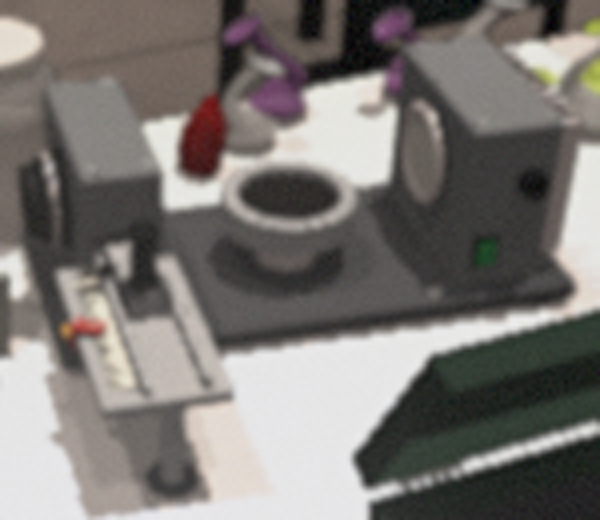

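View pics/pq.png

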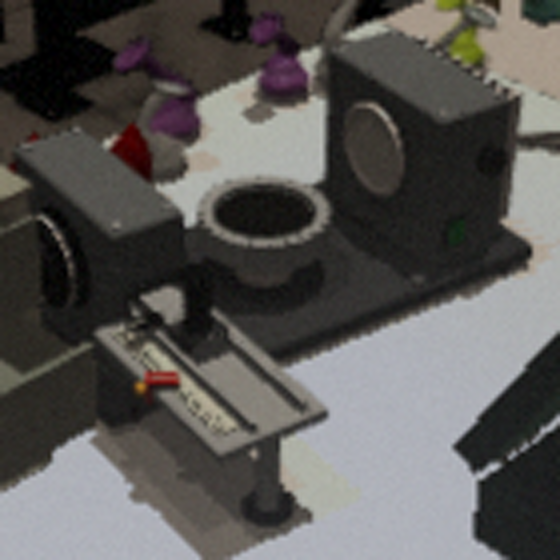

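Stage ring, knob (dark post at crop 145,255 and 198,300), red cursor and guide corners are visible in both. I triangulate these and fit the polariscope's pose.

```bash
python3 - <<'E'
from h import *
import pickle
np.set_printoptions(precision=4,suppress=True)
d=pickle.load(open("d0.pkl","rb"))
s,q=d["scene"],d["side"]
S=lambda u,v:(230+(u+.5)/4-.5,90+(v+.5)/4-.5)
Q=lambda u,v:(190+(u+.5)/4-.5,75+(v+.5)/4-.5)
P={"stage":((289.5,194),(264,212),.068),"knobtop":((145,228),(197,270),.131),"knobfoot":((147,290),(202,335),.091),
"cursor":((85,326),(160,380),.085),"guideL":((105,408),(222,452),.08),"guideR":((232,392),(327,412),.08),
"headFR":((160,172),(182,222),.135),"headBL":((48,88),(15,155),.135),"lampFL":((465,135),(440,118),.135),"lampBL":((402,48),(328,38),.135),"lampFR":((562,122),(520,95),.135)}
for k,(a,b,z) in P.items():
    a,b=S(*a),Q(*b); print(k,*tri(ray(s,*a),ray(q,*b)),onz(s,*a,z)[:2],onz(q,*b,z)[:2])
h=cv2.cvtColor(s["color"],cv2.COLOR_BGR2HSV);m=cv2.inRange(h,(45,60,40),(90,255,255));m[:250]=0;m[:,:180]=0;m[:,250:]=0
M=cv2.moments(m,True);u=(M["m10"]/M["m00"],M["m01"]/M["m00"]);print(u,M["m00"]);print(tri(ray(s,*u),ray(q,242.2,280.6)))
for im,n in((s,"s"),):print(h[279,213],h[288,213])
E
```

```text
stage [ 0.5857 -0.3586  0.065 ] 0.0005050877649150542 [ 0.5829 -0.3538] [ 0.5845 -0.3544]
knobtop [ 0.5788 -0.1861  0.1285] 0.001459280803536627 [ 0.5757 -0.1818] [ 0.578  -0.1838]
knobfoot [ 0.5756 -0.1835  0.0861] 0.0013829565192504396 [ 0.5719 -0.1788] [ 0.5731 -0.1759]
cursor [ 0.5875 -0.1393  0.0811] 0.00021241394991029823 [ 0.584 -0.135] [ 0.5858 -0.1347]
guideL [ 0.5355 -0.0915  0.0764] 0.0011987975781199553 [ 0.5323 -0.0873] [ 0.5346 -0.0883]
guideR [ 0.4891 -0.1468  0.0738] 0.00014492976257250728 [ 0.485  -0.1403] [ 0.4874 -0.1391]
headFR [ 0.6026 -0.2322  0.1327] 0.004176617545409775 [ 0.6023 -0.2325] [ 0.6002 -0.2249]
headBL [ 0.7313 -0.2822  0.1294] 0.0027984864781010034 [ 0.7259 -0.2763] [ 0.7261 -0.2706]
lampFL [ 0.4724 -0.3723  0.1441] 0.006153137524308817 [ 0.4767 -0.3818] [ 0.476  -0.3953]
lampBL [ 0.5718 -0.4742  0.1362] 0.010279442215177952 [ 0.5681 -0.4655] [ 0.5751 -0.4879]
lampFR [ 0.4267 -0.4082  0.1507] 0.0036630601376993446 [ 0.4357 -0.4329] [ 0.4302 -0.4422]
(213.5056179775281, 280.0593900481541) 623.0
(array([0.4811, 0.1107, 0.0179]), np.float64(0.0012818742724223639))
[65 64 88] [60 44 76]
```

Stage centre (0.584,-0.354), knob home (0.5765,-0.180) → yaw ≈ -40°, in agreement with the given geometry (knob at -117,128 mm; head centre agrees). Cursor about 48 mm ahead of the pointer. Green is at (0.481,0.111). I use jaw direction 140° throughout. Go above green.

```bash
python3 -m crank '[[1,[-41.1,-22.7,7],[0,0,-1.232]],[1,[-41.1,-22.7,7],[0,0,-1.232]],[1,[-41.1,-22.7,7],[0,0,-1.232]],[1,[-41.1,-22.7,7],[0,0,-1.232]],[1,[-41.1,-22.7,7],[0,0,-1.232]],[1,[-41.1,-22.7,7],[0,0,-1.232]],[1,[-41.1,-22.7,7],[0,0,-1.232]],[1,[-41.1,-22.7,7],[0,0,-1.232]],[1,[-41.1,-22.7,7],[0,0,-1.232]],[1,[-41.1,-22.7,7],[0,0,-1.232]],[1,[-41.1,-22.7,7],[0,0,-1.232]],[1,[-41.1,-22.7,7],[0,0,-1.232]]]' 40
python3 - <<'E'
from h import *
np.set_printoptions(precision=4,suppress=True)
o=arm.observe();print(o["t"],o["joint_pos"],o["eef_pos"]);print(o["ee_rot"])
w=get("wrist");cv2.imwrite("pics/w1.png",w["color"])
import pickle;pickle.dump((o,w),open("w1.pkl","wb"))
E
```

```text
t: 1.35
eef_pos: [0.4823, 0.1081, 0.1602]
ee_rot: [[-0.645, -0.764, -0.001], [-0.764, 0.645, -0.001], [0.001, 0.0, -1.0]]
ft_force: [-0.4, -0.5, 0.5]
opening: 0.0855
1.35 [ 0.2209  0.2269 -0.1978  1.1472 -0.0008 -0.6483] [0.4823 0.1081 0.1602]
[[-0.6454 -0.7638 -0.0009]
 [-0.7638  0.6454 -0.001 ]
 [ 0.0014  0.0001 -1.    ]]
```

View pics/w1.png

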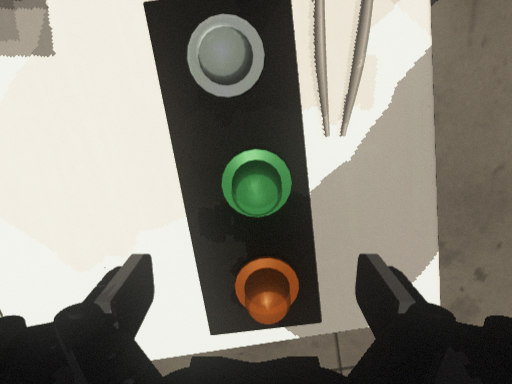

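Wrist view: green cap at (257,183) between clear (226,56) and amber (267,288). Flange outlines are clean, so I cast the green one to z≈0.0075.

```bash
cat >> h.py <<'E'
def green(w,z):
    h=cv2.cvtColor(w["color"],cv2.COLOR_BGR2HSV);m=cv2.inRange(h,(50,80,30),(85,255,255))
    c=max(cv2.findContours(m,cv2.RETR_EXTERNAL,cv2.CHAIN_APPROX_NONE)[0],key=cv2.contourArea)
    pts=np.array([onz(w,u,v,z)[:2] for u,v in c[:,0]],np.float32)
    return cv2.minEnclosingCircle(pts),cv2.fitEllipse(pts)
def need(o,p):
    "tool shift in cm to bring TCP to p"
    return (np.array(o["ee_rot"]).T@(np.array(p)-o["eef_pos"]))*100
E
python3 - <<'E'
from h import *
import pickle
o,w=pickle.load(open("w1.pkl","rb"))
r=green(w,.0085);print(r)
x,y=r[1][0];print(need(o,[x,y,.008]))
E
```

```text
(((0.4825104773044586, 0.11034034192562103), 0.031979214400053024), ((0.48250263929367065, 0.11044955253601074), (0.061665333807468414, 0.0625448226928711), 149.4297637939453))
[-0.21564984  0.1383453  15.21719166]
```

```bash
python3 -m crank '[[1,[0,0,4],[0,0,0]],[1,[0,0,8],[0,0,0]],[1,[0,0,10],[0,0,0]],[1,[0,0,10],[0,0,0]]]'
python3 - <<'E'
from h import *
import pickle
o=arm.observe();print(o["t"],o["ee_rot"]);print(o["eef_pos"],need(o,[.4825,.1104,.008]))
E
```

```text
t: 1.8
eef_pos: [0.4782, 0.1116, 0.059]
ee_rot: [[-0.642, -0.767, -0.005], [-0.767, 0.642, -0.001], [0.004, 0.003, -1.0]]
ft_force: [-0.7, -0.4, 0.4]
opening: 0.0855
1.8 [[-6.41622220e-01 -7.67006725e-01 -4.64864526e-03]
 [-7.67011948e-01  6.41632159e-01 -9.18870424e-04]
 [ 3.68750009e-03  2.97599878e-03 -9.99988773e-01]]
[0.47816937 0.11159898 0.05904605] [-0.20472233 -0.42428403  5.10264507]
```

```bash
python3 -m crank '[[1,[-0.1,-0.2,2],[0,0,0]],[1,[-0.1,-0.2,4],[0,0,0]],[1,[-0.1,-0.2,5],[0,0,0]],[1,[-0.1,-0.2,5],[0,0,0]],[1,[-0.1,-0.2,5],[0,0,0]]]'
python3 - <<'E'
from h import *
o=arm.observe();print(o["t"],o["eef_pos"],need(o,[.4825,.1104,.008]))
E
```

```text
t: 2.3
eef_pos: [0.4833, 0.1111, 0.0124]
ee_rot: [[-0.642, -0.767, 0.001], [-0.767, 0.642, 0.0], [-0.001, -0.001, -1.0]]
ft_force: [-1.4, 0.2, -0.1]
opening: 0.0856
2.3 [0.48332261 0.11113507 0.0124202 ] [0.10952673 0.01611137 0.44192357]
```

```bash
python3 -m crank '[[1,[0.1,0,0.3],[0,0,0]],[0.3,[0.1,0,0.3],[0,0,0]],[-0.3,[0.1,0,0.3],[0,0,0]],[-1,[0.1,0,0.3],[0,0,0]],[-1,[0.1,0,0.3],[0,0,0]],[-1,[0.1,0,0.3],[0,0,0]],[-1,[0.1,0,0.3],[0,0,0]],[-1,[0.1,0,0.3],[0,0,0]]]' 35
python3 -m crank '[[-1,[0,0,0],[0,0,0]],[-1,[0,0,0],[0,0,0]],[-1,[0,0,0],[0,0,0]]]'
```

```text
t: 3.1
eef_pos: [0.4824, 0.1104, 0.0094]
ee_rot: [[-0.642, -0.767, 0.001], [-0.767, 0.642, 0.001], [-0.001, -0.0, -1.0]]
ft_force: [-7.4, 1.8, 21.7]
opening: 0.0408
t: 3.4
eef_pos: [0.4824, 0.1104, 0.0094]
ee_rot: [[-0.642, -0.767, 0.001], [-0.767, 0.642, 0.001], [-0.001, -0.0, -1.0]]
ft_force: [-7.3, 0.9, 20.6]
opening: 0.0409
```

```bash
python3 -m crank '[[-1,[0,0,-1],[0,0,0]],[-1,[0,0,-3],[0,0,0]],[-1,[0,0,-6],[0,0,0]],[-1,[0,0,-10],[0,0,0]],[-1,[0,0,-14],[0,0,0]],[-1,[0,0,-14],[0,0,0]],[-1,[0,0,-14],[0,0,0]]]' 50
python3 - <<'E'
from h import *
o=arm.observe();print(o["t"],o["eef_pos"],o["ft_force"],o["opening"])
s,q,w=[get(n) for n in("scene","side","wrist")]
import pickle;pickle.dump((o,s,q,w),open("l.pkl","wb"))
u,v=proj(s,o["eef_pos"])[0];a,b=proj(q,o["eef_pos"])[0];print(u,v,a,b)
f=lambda im,u,v:cv2.resize(cv2.copyMakeBorder(im["color"],80,80,80,80,0)[int(v)+15:int(v)+145,int(u)+15:int(u)+145],(390,390),interpolation=2)
cv2.imwrite("pics/lift.png",np.hstack([f(s,u,v),f(q,a,b)]))
E
```

```text
t: 4.1
eef_pos: [0.4828, 0.1101, 0.149]
ee_rot: [[-0.642, -0.766, 0.002], [-0.766, 0.642, 0.0], [-0.001, -0.001, -1.0]]
ft_force: [0.6, 0.3, -2.0]
opening: 0.0404
4.1 [0.48275011 0.11006332 0.14903517] [ 0.57846936  0.31089331 -2.04011418] 0.04037604224751954
206.78946392765826 229.51871671482988 240.68721422707526 232.9412525073428
```

View pics/lift.png

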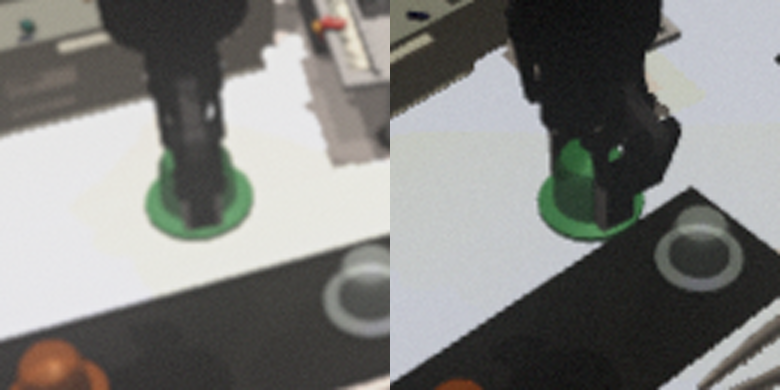

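The cap is held upright, flange just under the tips, in both crops. Now I raise and move above the stage (first checking the neighbours on the path).

```bash
python3 - <<'E'
from h import *
import pickle
d=pickle.load(open("d0.pkl","rb"));s,q=d["scene"],d["side"];k=.64
for n,a,b in (("drawer corner",(365,262),(330,262)),("cabinet bottom",(207,326),(180,372)),("lid top R",(670,247),(606,195)),("lid top L",(503,322),(482,295))):
    print(n,tri(ray(s,a[0]*k,a[1]*k),ray(q,b[0]*k,b[1]*k)))
o=arm.observe();print(need(o,[.584,-.354,.25]))
E
```

```text
drawer corner (array([ 0.62713805, -0.1248681 ,  0.08554879]), np.float64(0.00551716152466907))
cabinet bottom (array([0.78106182, 0.06881308, 0.00751334]), np.float64(0.0018713711815342528))
lid top R (array([ 0.25233038, -0.29924588,  0.16624914]), np.float64(0.00040175331434474904))
lid top L (array([ 0.40218017, -0.14958948,  0.06073   ]), np.float64(0.003602290726411359))
[ 28.9752011  -37.64023844 -10.28302448]
```

```bash
python3 -m crank '[[-1,[0,0,-4],[0,0,0]],[-1,[2,-2.6,-8],[0,0,0]],[-1,[5,-6.5,-10],[0,0,0]],[-1,[8,-10.4,-10],[0,0,0]],[-1,[11,-14.3,-10],[0,0,0]],[-1,[14,-18.2,-10],[0,0,0]],[-1,[17,-22.1,-10],[0,0,0]],[-1,[20,-26,-10],[0,0,0]],[-1,[23,-29.9,-10],[0,0,0]],[-1,[26,-33.8,-10],[0,0,0]],[-1,[28,-36.4,-10],[0,0,0]],[-1,[29,-37.6,-10],[0,0,0]]]'
python3 -m crank '[[-1,[0,0,0],[0,0,0]],[-1,[0,0,0],[0,0,0]],[-1,[0,0,0],[0,0,0]]]'
python3 - <<'E'
from h import *
o=arm.observe();print(o["t"],o["joint_pos"])
w=get("wrist")
import pickle;pickle.dump((o,w),open("w2.pkl","wb"))
cv2.imwrite("pics/w2.png",w["color"])
E
```

```text
t: 5.45
eef_pos: [0.5835, -0.3566, 0.2456]
ee_rot: [[-0.644, -0.765, -0.003], [-0.765, 0.644, 0.001], [0.001, 0.003, -1.0]]
ft_force: [-0.3, -0.5, -1.5]
opening: 0.0403
t: 5.75
eef_pos: [0.584, -0.3528, 0.248]
ee_rot: [[-0.642, -0.767, -0.001], [-0.767, 0.642, 0.001], [-0.0, 0.001, -1.0]]
ft_force: [0.5, 1.0, -1.8]
opening: 0.0403
5.75 [-5.43473114e-01  6.40225133e-01  6.49872506e-01  1.58119114e+00
  1.50259649e-04 -1.41745778e+00]
```

View pics/w2.png

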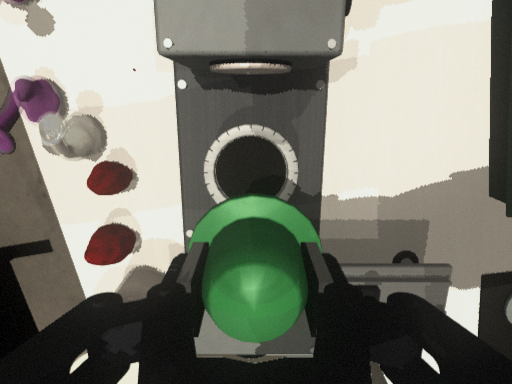

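The wrist view shows the stage ring centred at about (251,170), mostly clear of the held cap (flange top arc at y≈196). I fit both circles.

```bash
python3 - <<'E'
from h import *
import pickle
from scipy.optimize import least_squares
o,w=pickle.load(open("w2.pkl","rb"))
h=cv2.cvtColor(w["color"],cv2.COLOR_BGR2HSV)
g=cv2.GaussianBlur(cv2.cvtColor(w["color"],cv2.COLOR_BGR2GRAY),(3,3),0).astype(float)
inn,out=[],[]
for a in np.radians(np.arange(170,371,4)):
    r=np.arange(25,60,.5);p=[g[int(round(170+x*np.sin(a))),int(round(251+x*np.cos(a)))] for x in r]
    p=np.array(p);b=np.where(p>125)[0]
    if len(b)==0: continue
    inn.append((251+r[b[0]]*np.cos(a),170+r[b[0]]*np.sin(a)));out.append((251+r[b[-1]]*np.cos(a),170+r[b[-1]]*np.sin(a)))
def fit(px,z):
    P=np.array([onz(w,u,v,z)[:2] for u,v in px]);f=least_squares(lambda q:np.hypot(*(P-q[:2]).T)-q[2],[*P.mean(0),.04],loss="soft_l1",f_scale=.001);return f.x,np.abs(f.fun).mean()
print("inner",fit(inn,.068),"outer",fit(out,.068),len(inn))
m=cv2.inRange(h,(50,80,30),(85,255,255))
arc=[(u,np.where(m[:,u])[0][0]) for u in range(200,312,3)]
for z in(.243,.25):
    print("cap",z,fit(arc,z))
print(o["eef_pos"])
E
```

```text
inner (array([ 0.58547318, -0.35698709,  0.03568867]), np.float64(0.0002649722556710798)) outer (array([ 0.58582839, -0.35663372,  0.04500459]), np.float64(0.0004150339561273965)) 51
cap 0.243 (array([ 0.58404116, -0.35267872,  0.03024914]), np.float64(0.00019513521414546778))
cap 0.25 (array([ 0.58186785, -0.35529851,  0.02881167]), np.float64(0.0001858615181278278))
[ 0.5840391  -0.35279798  0.24804159]
```

Recess (0.5855,-0.3568) with r = 35.7 mm and outer 45.0 mm, as specified; cap centred on the TCP. Descend to just above the stage.

```bash
python3 -m crank '[[-1,[0.2,-0.4,3],[0,0,0]],[-1,[0.2,-0.4,7],[0,0,0]],[-1,[0.2,-0.4,11],[0,0,0]],[-1,[0.2,-0.4,14],[0,0,0]],[-1,[0.2,-0.4,16],[0,0,0]],[-1,[0.2,-0.4,16.7],[0,0,0]],[-1,[0.2,-0.4,16.7],[0,0,0]],[-1,[0.2,-0.4,16.7],[0,0,0]],[-1,[0.2,-0.4,16.7],[0,0,0]]]'
python3 - <<'E'
from h import *
o=arm.observe();print(o["ft_force"],need(o,[.5855,-.3568,.0674]))
E
```

```text
t: 6.7
eef_pos: [0.5866, -0.3582, 0.0829]
ee_rot: [[-0.642, -0.766, 0.002], [-0.766, 0.642, -0.001], [-0.0, -0.002, -1.0]]
ft_force: [-0.0, 0.5, -0.4]
opening: 0.0406
[-0.01130074  0.52114356 -0.35212542] [-0.03553441  0.18030388  1.55008001]
```

```bash
python3 -m crank '[[-1,[0,0.15,0.3],[0,0,0]],[-1,[0,0.15,0.6],[0,0,0]],[-1,[0,0.15,0.9],[0,0,0]],[-1,[0,0.15,1.1],[0,0,0]],[-1,[0,0.15,1.3],[0,0,0]],[-1,[0,0.15,1.3],[0,0,0]],[-1,[0,0.15,1.3],[0,0,0]]]'
python3 - <<'E'
from h import *
o=arm.observe();print(o["ft_force"],need(o,[.5855,-.3568,.0674]))
E
```

```text
t: 7.4
eef_pos: [0.5847, -0.3569, 0.0683]
ee_rot: [[-0.642, -0.766, -0.0], [-0.766, 0.642, 0.0], [0.0, 0.0, -1.0]]
ft_force: [-0.3, 0.5, -1.9]
opening: 0.04
[-0.33601535  0.49184692 -1.86334121] [-0.06020279 -0.05245274  0.08739633]
```

Still hanging free; lower in small steps until contact.

```bash
python3 -m crank '[[-1,[0,0,0.05],[0,0,0]],[-1,[0,0,0.1],[0,0,0]],[-1,[0,0,0.1],[0,0,0]]]'
python3 -m crank '[[-1,[0,0,0.05],[0,0,0]],[-1,[0,0,0.1],[0,0,0]],[-1,[0,0,0.1],[0,0,0]]]'
```

```text
t: 7.7
eef_pos: [0.5848, -0.357, 0.0676]
ee_rot: [[-0.642, -0.766, 0.0], [-0.766, 0.642, -0.0], [-0.0, -0.0, -1.0]]
ft_force: [-0.8, -0.5, 2.0]
opening: 0.0399
t: 8.0
eef_pos: [0.5848, -0.3571, 0.0675]
ee_rot: [[-0.642, -0.766, 0.001], [-0.766, 0.642, -0.001], [-0.0, -0.001, -1.0]]
ft_force: [-5.1, 2.4, 13.8]
opening: 0.0409
```

Contact at TCP z = 0.0675, as predicted for the floor. Ease off 1 mm, then open and retreat upward.

```bash
python3 -m crank '[[-1,[0,0,-0.1],[0,0,0]],[-0.1,[0,0,-0.1],[0,0,0]],[0.3,[0,0,-0.1],[0,0,0]],[0.8,[0,0,-0.1],[0,0,0]],[0.8,[0,0,-0.1],[0,0,0]],[0.8,[0,0,-0.1],[0,0,0]]]'
python3 -m crank '[[0.8,[0,0,-1],[0,0,0]],[0.8,[0,0,-3],[0,0,0]],[0.8,[0,0,-7],[0,0,0]],[0.8,[0,0,-12],[0,0,0]],[0.8,[0,0,-16],[0,0,0]],[0.8,[0,0,-18],[0,0,0]],[0.8,[0,0,-18],[0,0,0]],[0.8,[0,0,-18],[0,0,0]]]'
python3 - <<'E'
from h import *
o=arm.observe();print(o["eef_pos"])
w,s,q=get("wrist"),get("scene"),get("side")
import pickle;pickle.dump((o,w,s,q),open("w3.pkl","wb"))
print(green(w,.067),need(o,[.5765,-.180,.25]))
cv2.imwrite("pics/w3.png",w["color"])
E
```

```text
t: 8.6
eef_pos: [0.5847, -0.3569, 0.0672]
ee_rot: [[-0.642, -0.766, -0.0], [-0.766, 0.642, 0.0], [0.0, 0.0, -1.0]]
ft_force: [0.4, -0.1, 0.6]
opening: 0.0768
t: 9.4
eef_pos: [0.5849, -0.357, 0.2476]
ee_rot: [[-0.642, -0.766, 0.001], [-0.766, 0.642, -0.0], [-0.0, -0.001, -1.0]]
ft_force: [0.4, -0.0, -1.0]
opening: 0.0765
[ 0.58488395 -0.35702754  0.24760776]
(((0.5853078961372375, -0.3567858040332794), 0.03182198852300644), ((0.5849589109420776, -0.35696202516555786), (0.061260368674993515, 0.06206054985523224), 146.45985412597656)) [-13.02868452  12.01415786  -0.24704339]
```

View pics/w3.png

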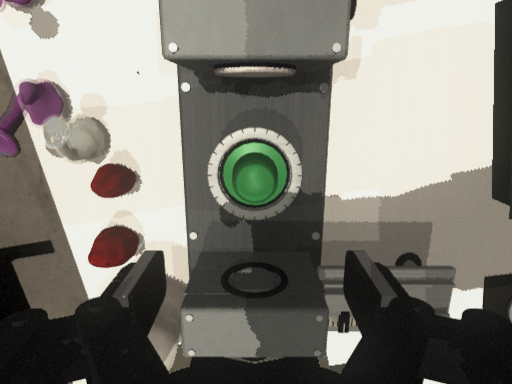

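The cap is centred in the recess within 1 mm (ring gap even around it at 255,173). Next go over the knob with the jaws half shut and look again for the knob, pointer and cursor.

```bash
python3 -m crank '[[0,[-3,2.8,0],[0,0,0]],[-0.05,[-6.5,6,0],[0,0,0]],[-0.05,[-10,9.2,0],[0,0,0]],[-0.05,[-12,11,0],[0,0,0]],[-0.05,[-13,12,0],[0,0,0]],[-0.05,[-13,12,0],[0,0,0]],[-0.05,[-13,12,0],[0,0,0]],[-0.05,[-13,12,0],[0,0,0]],[-0.05,[-13,12,0],[0,0,0]]]' 60
python3 - <<'E'
from h import *
o=arm.observe();print(o["eef_pos"],o["opening"])
w=get("wrist")
import pickle;pickle.dump((o,w),open("w4.pkl","wb"))
cv2.imwrite("pics/w4.png",cv2.resize(w["color"][100:330,130:430],None,fx=2.6,fy=2.6,interpolation=2))
E
```

```text
t: 10.45
eef_pos: [0.5762, -0.1813, 0.2469]
ee_rot: [[-0.643, -0.766, -0.0], [-0.766, 0.643, 0.0], [0.0, 0.0, -1.0]]
ft_force: [0.3, 0.1, -0.3]
opening: 0.0406
[ 0.57620493 -0.18130091  0.24694145] 0.040617821788094456
```

View pics/w4.png

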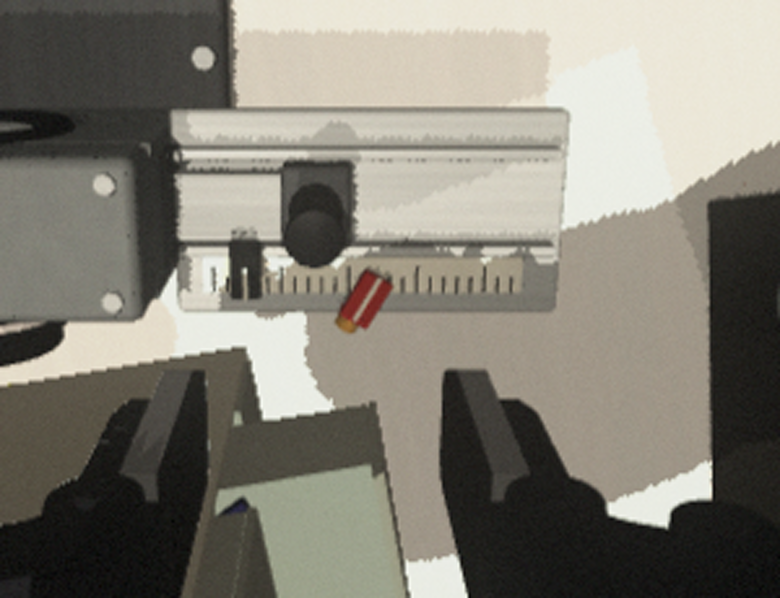

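The view shows the knob top at crop (314,238), the pointer's white line at (247,283) and the red clip turned askew, with its white line from about (388,277) to (360,325). I convert these into polariscope axes.

```bash
python3 - <<'E'
from h import *
import pickle
np.set_printoptions(precision=4,suppress=True)
o,w=pickle.load(open("w4.pkl","rb"));c=w["color"]
a=np.radians(-40);R=np.array([[np.cos(a),-np.sin(a)],[np.sin(a),np.cos(a)]]);st=np.array([.5855,-.3568])
def f(n,u,v,z):
    p=onz(w,130+(u+.5)/2.6-.5,100+(v+.5)/2.6-.5,z)[:2];print(n,p,1000*R.T@(p-st))
f("knobtop",314,238,.131)
for z in(.088,.092):f("pointer",247,285,z)
for z in(.08,.084):f("line in",388,277,z);f("line out",360,325,z);f("clip mid",369,298,z)
f("guide outer L",557,308,.08);f("guide outer R",568,110,.08);f("head face L",135,318,.135);f("head face L rear?",145,145,.135)
hsv=cv2.cvtColor(c,cv2.COLOR_BGR2HSV);m=cv2.inRange(hsv,(0,130,70),(9,255,255))|cv2.inRange(hsv,(172,130,70),(180,255,255));m[:200]=0;m[230:]=0;m[:,:255]=0;m[:,290:]=0
k=max(cv2.findContours(m,0,1)[0],key=cv2.contourArea);print(cv2.minAreaRect(cv2.findNonZero(m)))
r=cv2.minAreaRect(cv2.findNonZero(m));p=onz(w,*r[0],.082)[:2];print("rect",p,1000*R.T@(p-st),[1000*R.T@(onz(w,*b,.082)[:2]-st) for b in cv2.boxPoints(r)])
print(need(o,[.5770,-.1812,.1]))
cv2.imwrite("pics/clip.png",cv2.resize(c[190:245,205:305],None,fx=7,fy=7,interpolation=2))
E
```

```text
knobtop [ 0.5781 -0.1838] [-116.853   127.7559]
pointer [ 0.6154 -0.1772] [-92.4955 156.8224]
pointer [ 0.6143 -0.178 ] [-92.8584 155.4966]
line in [ 0.5764 -0.1449] [-143.1153  156.463 ]
line out [ 0.5961 -0.1371] [-133.1275  175.075 ]
clip mid [ 0.5868 -0.1431] [-136.3131  164.5304]
line in [ 0.5758 -0.1461] [-142.814   155.1762]
line out [ 0.5952 -0.1384] [-132.9554  173.5473]
clip mid [ 0.5861 -0.1443] [-136.0998  163.1391]
guide outer L [ 0.5364 -0.0957] [-205.438   168.4852]
guide outer R [ 0.491  -0.1521] [-204.0011   96.0791]
head face L [ 0.6351 -0.2003] [-62.561  151.7369]
head face L rear? [ 0.5966 -0.2369] [-68.5995  98.9928]
((270.0146789550781, 214.80880737304688), (12.176399230957031, 19.893835067749023), 30.963754653930664)
rect [ 0.5879 -0.1443] [-134.6984  164.3346] [array([-124.9348,  169.7522]), array([-134.4642,  152.7775]), array([-144.3718,  158.9671]), array([-134.9374,  176.1266])]
[-0.0629 -0.0595 14.6941]
```

View pics/clip.png

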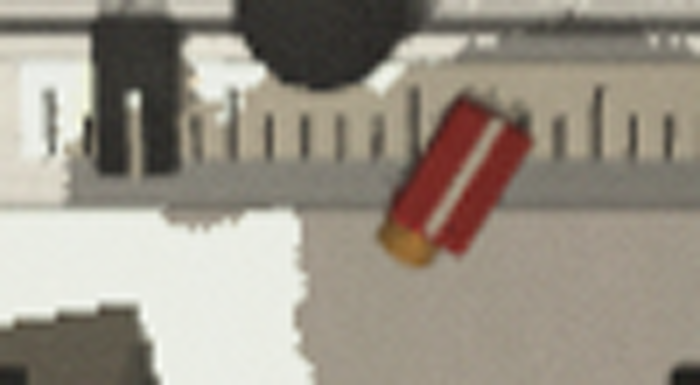

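The pointer is at x = -92.5 mm in polariscope axes (expected -92). The askew clip's line mid is at x ≈ -138, about -142 where the pointer crosses it. Drawing about 47.5 mm puts the pointer at -140, close to the line either way. The knob (0.5781,-0.1838) agrees with the model, so descend around it.

```bash
python3 -m crank '[[-0.05,[0,-0.3,4],[0,0,0]],[-0.05,[0,-0.3,8],[0,0,0]],[-0.05,[0,-0.3,10.5],[0,0,0]],[-0.05,[0,-0.3,10.5],[0,0,0]],[-0.05,[0,-0.3,10.5],[0,0,0]]]'
python3 - <<'E'
from h import *
o=arm.observe();print(need(o,[.5782,-.1836,.095]))
E
```

```text
t: 11.0
eef_pos: [0.5787, -0.1825, 0.1431]
ee_rot: [[-0.643, -0.766, 0.0], [-0.766, 0.643, -0.0], [0.0, -0.0, -1.0]]
ft_force: [0.5, 0.1, 0.2]
opening: 0.0405
[ 0.11145017 -0.03445105  4.80665523]
```

```bash
python3 -m crank '[[-0.05,[0.05,0,2],[0,0,0]],[-0.05,[0.05,0,4],[0,0,0]],[-0.05,[0.05,0,4.8],[0,0,0]],[-0.05,[0.05,0,4.8],[0,0,0]],[-0.05,[0.05,0,4.8],[0,0,0]]]'
python3 -m crank '[[-0.4,[0,0,0],[0,0,0]],[-1,[0,0,0],[0,0,0]],[-1,[0,0,0],[0,0,0]],[-1,[0,0,0],[0,0,0]],[-1,[0,0,0],[0,0,0]]]' 60
python3 - <<'E'
from h import *
o=arm.observe();print(o["eef_pos"],need(o,[.5782,-.1836,.095]))
a=np.radians(-40);print(-47.5e-3*np.array([np.cos(a),np.sin(a)])@np.array(o["ee_rot"])[:2]*100)
E
```

```text
t: 11.5
eef_pos: [0.579, -0.1828, 0.0958]
ee_rot: [[-0.642, -0.766, 0.002], [-0.766, 0.642, -0.001], [-0.001, -0.002, -1.0]]
ft_force: [0.4, 0.9, -0.0]
opening: 0.0406
t: 12.0
eef_pos: [0.5789, -0.1828, 0.0955]
ee_rot: [[-0.642, -0.766, 0.002], [-0.766, 0.642, -0.001], [-0.001, -0.002, -1.0]]
ft_force: [0.1, 0.2, 5.9]
opening: 0.0147
[ 0.57893111 -0.18278086  0.09548124] [0.10977387 0.00349814 0.048047  ]
[-2.54739045e-03  4.74999165e+00 -8.53395815e-03]
```

Knob gripped (14.7 mm ≈ the 16 mm post). Draw +y by 4.75 cm.

```bash
python3 -m crank '[[-1,[0,0.5,0],[0,0,0]],[-1,[0,1.2,0],[0,0,0]],[-1,[0,2,0],[0,0,0]],[-1,[0,2.8,0],[0,0,0]],[-1,[0,3.6,0],[0,0,0]],[-1,[0,4.2,0],[0,0,0]],[-1,[0,4.6,0],[0,0,0]],[-1,[0,4.8,0],[0,0,0]],[-1,[0,4.8,0],[0,0,0]],[-1,[0,4.8,0],[0,0,0]],[-1,[0,4.8,0],[0,0,0]]]'
python3 - <<'E'
from h import *
o=arm.observe();print(np.linalg.norm(o["eef_pos"][:2]-np.array([.5789,-.1828])),o["opening"],o["ft_force"])
s,q,w=get("scene"),get("side"),get("wrist")
import pickle;pickle.dump((o,s,q,w),open("e.pkl","wb"))
a=cv2.resize(s["color"][110:210,230:330],(400,400),interpolation=2);b=cv2.resize(q["color"][115:215,190:290],(400,400),interpolation=2)
cv2.imwrite("pics/end.png",np.hstack([a,b]))
cv2.imwrite("pics/endw.png",w["color"])
print(green(w,.067))
E
```

```text
t: 13.1
eef_pos: [0.5428, -0.1524, 0.0955]
ee_rot: [[-0.643, -0.766, 0.003], [-0.766, 0.643, -0.002], [-0.001, -0.004, -1.0]]
ft_force: [6.4, -4.4, 3.7]
opening: 0.0147
0.04714934888145304 0.014746454439705991 [ 6.44499581 -4.4100155   3.7260597 ]Traceback (most recent call last):
  File "<stdin>", line 8, in <module>
  File "h.py", line 20, in green
    return cv2.minEnclosingCircle(pts),cv2.fitEllipse(pts)
                                       ~~~~~~~~~~~~~~^^^^^
cv2.error: OpenCV(4.12.0) /io/opencv/modules/imgproc/src/shapedescr.cpp:361: error: (-201:Incorrect size of input array) There should be at least 5 points to fit the ellipse in function 'fitEllipseNoDirect'
```

View pics/end.png

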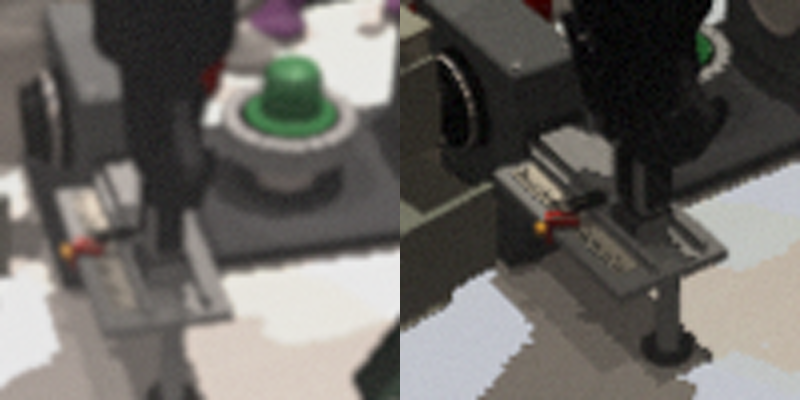

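View pics/endw.png

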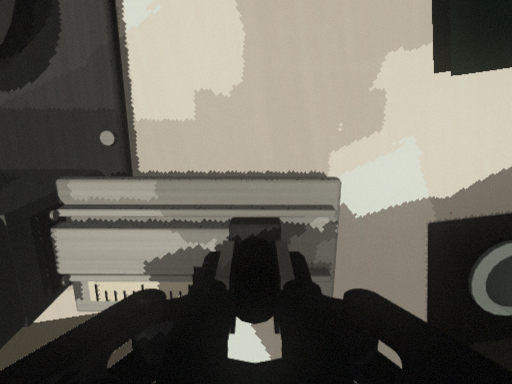

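Pictures: the pointer is drawn over the red clip (side crop about 570,203), and the green cap sits undisturbed in the recess. The pull of 7.8 N fits the spring at 47 mm (8.2 N). Let it settle briefly and hand in.

```bash
python3 -m crank '[[-1,[0,0.05,0],[0,0,0]],[-1,[0,0.05,0],[0,0,0]],[-1,[0,0.05,0],[0,0,0]],[-1,[0,0.05,0],[0,0,0]],[-1,[0,0.05,0],[0,0,0]]]'
python3 - <<'E'
from h import *
o=arm.observe();print(o["eef_pos"],np.abs(o["dq"]).max(),o["opening"])
print(arm.finish_job())
E
```

```text
t: 13.75
eef_pos: [0.5425, -0.1521, 0.0955]
ee_rot: [[-0.643, -0.766, 0.003], [-0.766, 0.643, -0.002], [-0.001, -0.004, -1.0]]
ft_force: [7.2, -5.5, 2.7]
opening: 0.0146
[ 0.54246899 -0.15214208  0.09550082] 0.0017303391055149663 0.014616092438027514
the job is handed in; nothing more can be done
None
```

I set the green cap rim down in the recess and let go of it. I then drew the slide out about 47.5 mm by its knob and handed the job in at t ≈ 13.75 s with the gripper still holding it. No verdict was reported.

**Last checks**
- **Green cap:** the wrist camera put its centre within 1 mm of the recess centre after release. It touched down at the height expected for the recess floor, and after the pull the scene view still showed it upright in the recess.
- **Slide:** the arm was at rest with the knob gripped (14.6 mm opening). The pull was 7–9 N, which fits the spring at that draw (about 8.3 N).
- **Amber and clear caps:** I never went near them, but I did not measure them again at the end.

**Uncertain points**
- **Cursor clip:** the red clip sits askew by about 30°, so its line runs from about -138 mm at its middle to -142 mm where the pointer crosses it. I aimed the pointer at about -140 mm, about 2 mm from either reading.
- **Final pointer position:** this comes from how far the tool moved. The gripper hid the line from the wrist camera, and the scene and side views only confirmed that the pointer is over the clip.
- **Failed check:** the last attempt to measure the cap from the wrist camera failed because the cap was out of its view.

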